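# Set a bent bus bar in its notched fixture and swing the clamp over it

### The arm

A 7-joint arm with a two-finger parallel gripper is mounted at the origin on a cart in front of the work surface, level with it; the furniture and walls round the work are solid. World frame = base frame: x ahead of the robot, y to its left, z up, the work surface at z = 0. Lengths are in m, angles in rad, forces in N, time in s.
With the tool pointing down it reaches from about 0.4 to 0.85 m from the base axis. Payload 10.4 kg.
Tool frame: the origin (TCP) lies between the finger pads; the fingertips stand ahead of it and the grasp point (between the pads) lies 5 mm behind it (manip.tip_extent is the z of the fingertips in the tool frame, in m); z points along the fingers, y is the line along which they close (so a half turn about z gives the same grasp; the last joint's range is limited). The gripper opens to 85 mm and grips with 20 to 120 N. Pads are 22 mm wide; open, the fingers measure 114 mm over their backs; the gripper's body (76 mm by 85 mm) begins 54 mm behind the grasp point. The pads swing forward as they close: fully open they stand 13 mm farther back than shut.
Start: joints at [-1.359, 0.332, -0.065, 1.46, 0.022, 1.35, -0.088], TCP at [0.145, 0.608, 0.245] pointing down, gripper open.
Joint ranges: [-2.6, 2.6], [-0.5, 2.12], [-1.47, 1.34], [0.16, 2.42], [-1.27, 4.41], [0.06, 2.06], [-2.6, 2.6]. Speed limits (rad/s): [2.22, 2.22, 2.79, 2.79, 3.14, 3.14, 3.14].

### API

Orientations are given as a unit quaternion [x, y, z, w].
In Python, from workcell import status, viewer, manip gives the robot as it stands.
- The arm moves only by the tool play_rows, never from a script. Its argument "plan" is one flat list of numbers, 7 for each row, row after row: the turn, a rotation vector about the tool's x, y, z in degrees, then the shift along the tool's x, y, z in m, then the opening, from 0 (shut) to 1 (fully open). In form: [ax, ay, az, dx, dy, dz, grip, ax, ay, az, dx, dy, dz, grip, ...]. A call has 1 to 20 rows; each row is the pose to reach, as a shift and turn from the pose commanded when the call began, along the tool's axes at that moment; what a row does not reach only later rows make up. A row lasts 1/8 s, in which the tool goes at most 62.5 mm and 10.7 degrees, less where a joint would pass 70% of its speed; a pose out of reach is approached as far as the arm can. A call with a gripper value outside its range is refused whole. The fingers move at their own pace and stop on an object; "squeeze" is the grip in N (left out, the last holds). Time passes only in rows, so rows that repeat a pose let the fingers close. It gives the time, the measured TCP pose, the force, the opening and the grip force at its end, in the units of the state.
- status.get_obs(): the state, without advancing time (a new reading comes with each control period).
- viewer.camera(name): name is "side" or "top"; returns the picture (384x512x3 uint8, red, green, blue); there is no depth.
- viewer.camera_model(name): a dict with "fx", "fy", "cx", "cy" (pixels), "R" (3x3) and "t" (3): a world point X has camera coordinates R X + t. Camera axes: x right, y down, z forward; pixel columns grow to the right and rows downward; lengths in m; the calibration is good to about 2 mm. A picture is of the moment at which its call begins. camera_model takes no time and is no camera call.
- manip.hand_in(): hands the job in; it is judged then, once.
The state is a dict: "clock": time; "joint_pos": joint angles; "joint_velocities": joint speeds; "tau": joint torques, N m; "position": TCP position; "ee_rot": TCP orientation; "ft_force": force on the tool from outside, world axes, zero at the start; "torque": the same for the moment, N m; "grip_width": opening from 0.0 (shut) to 1.0 (fully open); "grasp_force": force on a finger pad.
Only numpy, scipy, OpenCV 4.12 (cv2) and the standard library are available. Lean on these libraries where they do the work, as an engineer would, in place of code of your own. Each camera call takes 0.05 s, during which the arm holds its last target. There are 200 camera calls.

### The job

Stand the bent copper bar, which lies on its side, upright on its two feet on the cabinet top and let go of it. Then take it again by its bridge, turn it so that the wide foot lies fully down in the wide notch of the blue fixture and the narrow foot in the narrow notch, and let go. Last, turn the T-handled key clockwise (seen from above) as far as it goes, so that the yellow clamp finger stands over the narrow foot, and leave the tin, the tape roll and the tub where they are.

Things in the scene. Friction and masses are not known exactly. Their poses are not given: they have to be found in the camera images.
- bar_center (a point): Middle of the loose copper-coloured bar (0.35 kg): a strip 32 mm wide, 8 mm thick, bent into a hat with a flat bridge, two legs and two feet bent outwards; 196 mm long over the feet, 84 mm from feet to bridge. Axes: x from the wide to the narrow foot, y from the feet to the bridge, z across the strip. It starts lying with z up (point 16 mm high), y roughly to the robot's left; standing, y is up
- bridge (a point): Middle of the bar's bridge, in the strip's 8 mm thickness, 38 mm along y from bar_center; the bridge is 118 mm long and 32 mm wide. Axes as bar_center
- wide_leg (a point): Middle of the bar's leg on the wide foot's side, 55 mm along -x from bar_center: 8 mm thick along x, 32 mm wide along z, 84 mm long along y; the other leg is the same at x = +55 mm, and 102 mm are free between them. Axes as bar_center
- wide_foot (a point): Point on the underside of the bar's wide foot (32 mm wide, 8 mm thick), 80 mm along from the bar's middle, 18 mm from the foot's end; axes as bar_center
- narrow_foot (a point): Point on the underside of the bar's narrow foot (20 mm wide, 8 mm thick), 80 mm along from the bar's middle, 18 mm from the foot's end; axes as bar_center
- wide_notch (a point): Middle of the floor of the wide notch, where wide_foot belongs: 36 mm wide in a blue block, flared above, walls 13 mm high, outer end closed by a 7 mm high ledge (3 mm clear of the foot's end), inner end open. The floor is 40 mm over the cabinet top. The fixture is fixed; its x points from the wide to the narrow notch, z up
- narrow_notch (a point): Middle of the floor of the narrow notch, where the point narrow_foot belongs: 24 mm wide, else as the wide notch, 160 mm from it in the other blue block; same axes
- key_handle (a point): Middle of the crossbar of the steel T-handled socket extension: a level round bar 12 mm thick, 80 mm long (hub at its middle 16 mm thick, 16 mm long), 152 mm over the cabinet top. Its 12 mm upright shaft is on the turning axis and stands on the clamp nut in a deep bore, 72 mm to the left (fixture +y) of the narrow notch's middle
- handle_end (a point): One end of that crossbar, 40 mm from key_handle, on the side to which the yellow clamp finger below points; the finger turns with the key
- key (a joint): Angle of the T-handled key in rad: 0 fully open, growing as it turns clockwise seen from above, 1.4 at its stop, where the rubber tip of the clamp finger stands 2 mm above the seated narrow foot. Stiff, about 0.1 N m; it stays where it is left
- grease_can: Small round tin 67 mm across and 91 mm high, loose bystander; origin at the centre of its underside
- tape_roll: Green roll of tape 96 mm across, 24 mm high, lying flat, loose bystander; origin at the centre of its underside
- tub: Milky white plastic tub with lid, 90 x 90 x 75 mm, loose bystander; origin at the centre of its underside

How it is judged:
By the outcome, as a careful person would: the job done as asked, in the order asked, and still so for the second after the job is handed in, with the robot touching nothing.
It also fails if it takes over 67 s, if anything falls off the work surface, if the arm or the gripper's body presses on something with over 40 N, if the wrist force passes 120 N, or if a joint passes its speed limit or range.

## Working session

There is one attempt and no reset: what is moved stays moved. The work goes in short steps, Python scripts to look and compute and a tool call to move; the robot and the scene stay as the last step left them, time stands still between calls to the robot, and variables do not carry over. Pictures are saved under pics/ and viewed, at most 10 in all, crops included, and the job is handed in when it is done.

Besides the shell and the picture viewer there is one more tool, called after "Emit:" as name(argument=value, ...), one argument or row to a line, values as JSON. play_rows: Moves the arm, as the interface text tells. Its arguments: {"type":"object","properties":{"plan":{"type":"array","items":{"type":"number"}},"squeeze":{"type":"number"}},"required":["plan"]}

```bash
mkdir -p pics; ls; python3 - <<'E'
from workcell import status, viewer, manip
import cv2,numpy as np
print(status.get_obs(), manip.tip_extent)
for n in("side","top"):
    im=viewer.camera(n); m=viewer.camera_model(n); print(n,m)
    cv2.imwrite(f"pics/{n}0.png",cv2.resize(im[:,:,::-1],(800,600),interpolation=cv2.INTER_CUBIC))
E
```

```text
pics
{'clock': 0.0, 'joint_pos': array([-1.35862311,  0.33289593, -0.06469168,  1.46095942,  0.02160449,
        1.34990824, -0.08849604]), 'joint_velocities': array([-0.00023078,  0.0012594 ,  0.00147293, -0.00189048, -0.00034602,
        0.00029674,  0.00276834]), 'tau': array([ 7.14769521e-04, -6.25455379e+01,  4.92985547e-02, -3.91610706e+01,
        1.61029090e-02,  9.96032380e-03, -2.35116340e-05]), 'position': array([0.14531507, 0.60749511, 0.24449224]), 'ee_rot': array([ 1.17108010e-01,  9.93118910e-01, -7.36049553e-04, -4.84597663e-05]), 'ft_force': array([ 0.09885521,  0.59765654, -0.13508768]), 'torque': array([-0.00277355,  0.03854115,  0.02092332]), 'grasp_force': 0.0, 'grip_width': 0.9993646052707422} 0.014
side {'fx': 394.017034500487, 'fy': 394.017034500487, 'cx': 252.28691119188, 'cy': 183.47416781489528, 'R': array([[ 0.86016219, -0.50938355, -0.0254836 ],
       [-0.22125938, -0.32767416, -0.91851725],
       [ 0.45952726,  0.79571229, -0.39455881]]), 't': array([-0.67312559,  0.09944184,  1.17628549])}
top {'fx': 421.6655019182868, 'fy': 421.6655019182868, 'cx': 253.99130344472465, 'cy': 192.56374149258636, 'R': array([[ 0.02084843, -0.99969481,  0.0132522 ],
       [-0.98819685, -0.0226171 , -0.15151056],
       [ 0.15176405, -0.00993703, -0.9883668 ]]), 't': array([-0.40840222,  0.5558345 ,  1.22347302])}
```

View pics/side0.png

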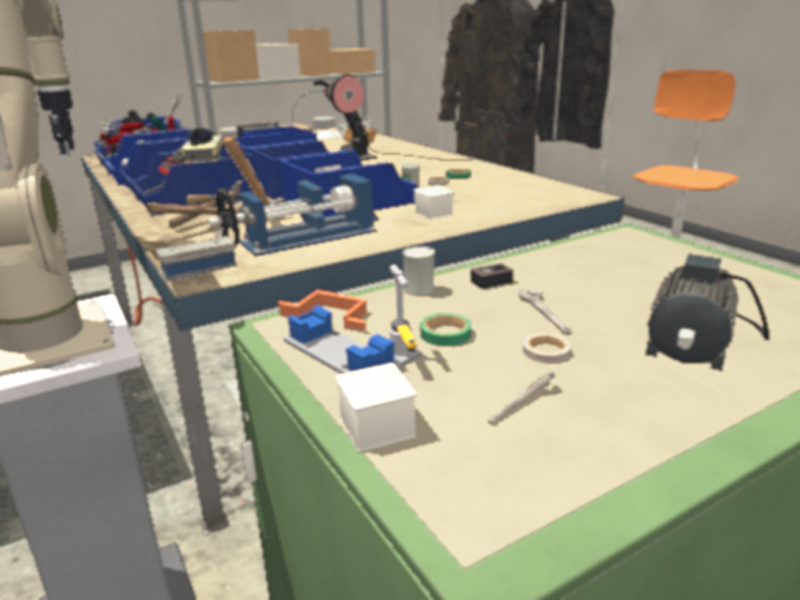

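View pics/top0.png

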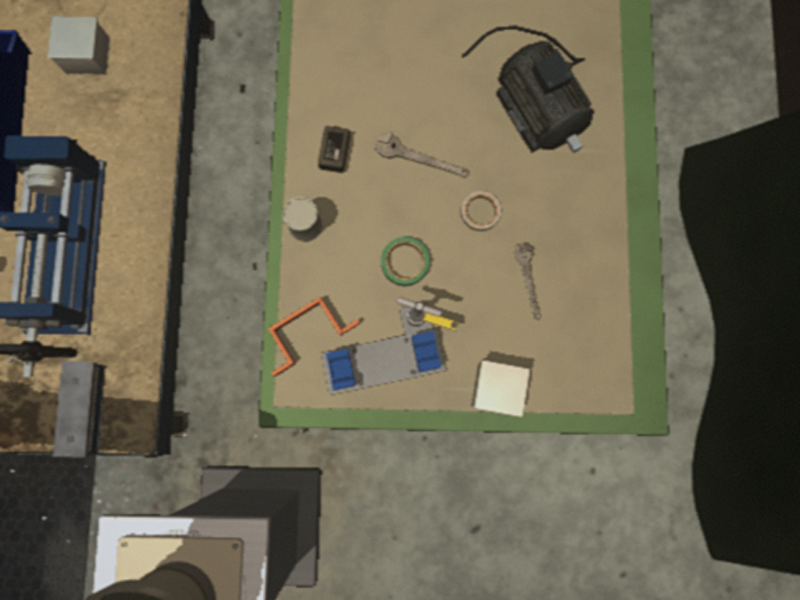

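The side and top views show the work on the green cabinet. In the top picture the bar is at about (315,335), the fixture at (385,360), the key at (418,310), the tin at (301,215), the roll at (406,260) and the tub at (502,388). Next I take enlarged crops.

```bash
python3 - <<'E'
from workcell import viewer
import cv2
def crop(n,c0,r0,c1,r1,s,f):
    im=viewer.camera(n)[r0:r1,c0:c1,::-1]
    im=cv2.resize(im,None,fx=s,fy=s,interpolation=cv2.INTER_CUBIC)
    for c in range((c0+9)//10*10,c1,10): cv2.putText(im,str(c),((c-c0)*s,8),0,.3,(0,0,255),1); cv2.line(im,((c-c0)*s,10),((c-c0)*s,14),(0,0,255),1)
    for r in range((r0+9)//10*10,r1,10): cv2.putText(im,str(r),(0,(r-r0)*s+3),0,.3,(0,0,255),1); cv2.line(im,(20,(r-r0)*s),(24,(r-r0)*s),(0,0,255),1)
    cv2.imwrite(f,im)
crop("top",165,180,305,270,5.0.__int__(),"pics/topc.png")
crop("side",165,150,295,245,6,"pics/sidec.png")
E
```

```text
(no output)
```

View pics/topc.png

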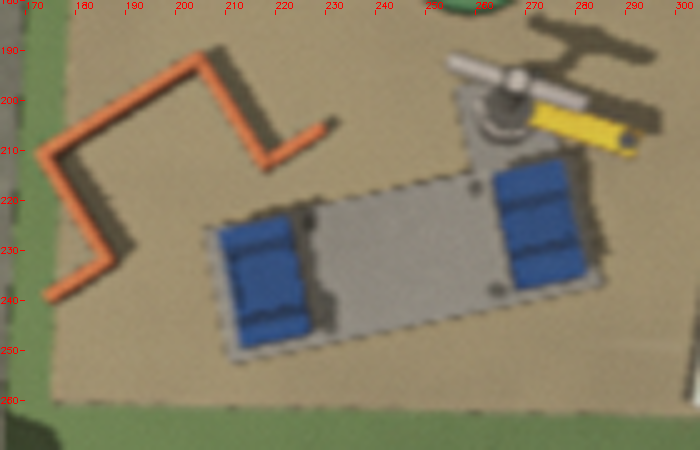

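View pics/sidec.png

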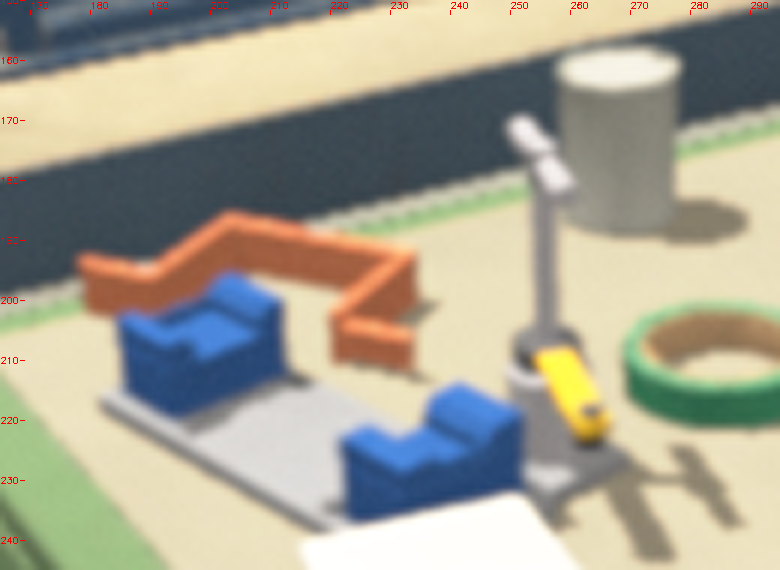

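The top crop shows the bar corners at about (172.5,210.5) and (205.5,190.5), the wide foot end at (174,239.5) and the narrow foot end at (230,205). The blue blocks centre at (218,236) and (273,225), the key hub at (268,196), and the finger points right. In the side crop the key hub is at (256,176). I fit the poses from these.

```bash
cat > h.py <<'E'
import numpy as np
from scipy.optimize import least_squares
from scipy.spatial.transform import Rotation as Rn
from workcell import viewer
M={n:viewer.camera_model(n) for n in("top","side")}
def proj(n,X):
    m=M[n]; c=np.atleast_2d(X)@np.array(m["R"]).T+m["t"]
    return np.c_[m["fx"]*c[:,0]/c[:,2]+m["cx"],m["fy"]*c[:,1]/c[:,2]+m["cy"]]
T=lambda x,y:(165+(x+.5)/5-.5,180+(y+.5)/5-.5)
S=lambda x,y:(165+(x+.5)/6-.5,150+(y+.5)/6-.5)
def tri(pt,ps,x0=(.6,0,.1)):
    return least_squares(lambda X:np.r_[proj("top",X)[0]-pt,proj("side",X)[0]-ps],x0)
def rz(a,p): return np.array(p)@Rn.from_euler("z",a).as_matrix().T
E
python3 - <<'E'
from h import *
mm=1e-3
B=np.array([[-59,42,32],[59,42,32],[-51,-42,32],[51,-42,32],[-98,-38,32],[98,-38,26]])*mm
bt=np.array([T(37,153),T(202,52),T(114,263),T(266,170),T(47,298),T(325,126)])
bs=np.array([S(232,211),S(415,252),S(80,258),S(412,332)]); Bs=np.array([[-59,42,32],[59,42,32],[-98,-42,32],[98,-42,26]])*mm
f=lambda p,B:rz(p[2],B)+[p[0],p[1],0]
r=least_squares(lambda p:np.r_[(proj("top",f(p,B))-bt).ravel(),.5*(proj("side",f(p,Bs))-bs).ravel()],[.6,.1,-1.])
print("bar",r.x,np.degrees(r.x[2]),r.fun.round(1))
# fixture: cx,cy,yaw,ztop,lx,ly,
def corners(p):
    return np.array([[s*.08+a*p[4]/2,b*p[5]/2,p[3]] for s in(-1,1) for a,b in((-1,1),(1,1),(1,-1),(-1,-1))])
ft=np.array([T(217,233),T(290,214),T(311,330),T(240,348),T(493,175),T(566,158),T(587,272),T(517,290)])
fs=np.array([S(228,275),S(283,298),S(120,318),S(460,385),S(523,410),S(342,438)]); si=[0,1,3,4,5,7]
r=least_squares(lambda p:np.r_[(proj("top",f(p,corners(p)))-ft).ravel(),.5*(proj("side",f(p,corners(p))[si])-fs).ravel()],[.55,0,-1.4,.06,.04,.07])
print("fix",r.x,np.degrees(r.x[2]),r.fun.round(1))
F=r.x
for n,q in(("wn",[-.08,0,.04]),("nn",[.08,0,.04]),("key",[.08,.072,.152])): print(n,f(F,[q])[0])
for n,a,b in(("hub",T(517,82),S(545,157)),("endA",T(450,62),S(517,122)),("endB",T(586,103),S(563,187)),("tip",T(627,138),S(593,412))):
    k=tri(a,b);print(n,k.x,k.fun.round(1))
for n,a,z in(("tin",(301*.64,215*.64),.091),("tape",(406*.64,260*.64),.024),("tub",(502*.64,388*.64),.075)):
    k=least_squares(lambda X:proj("top",[X[0],X[1],z])[0]-a,[.6,0]);print(n,k.x)
E
```

```text
bar [ 0.50561378 -0.2212136  -0.98693022] -56.5469361679146 [-0.5 -0.3  0.  -0.7  0.7 -0.1 -0.6  0.4 -0.1  0.2  0.3  0.1 -0.3  0.3
  0.5 -0.2 -0.2  0.5 -0.2  0.7]
fix [ 0.45089729 -0.37260504 -1.34078663  0.05475518  0.04304483  0.06845666] -76.8214152700467 [ 1.1 -0.4  0.9  0.4  1.3  0.1  1.  -0.5 -1.   0.  -1.4  0.5 -0.6  0.3
 -0.9 -0.2  0.6 -0.1  0.6  0.1 -0.1  0.  -0.4 -0.6 -0.1 -0.  -0.6 -0.5]
wn [ 0.43265833 -0.29471191  0.04      ]
nn [ 0.46913625 -0.45049818  0.04      ]
key [ 0.53924007 -0.43408312  0.152     ]
hub [ 0.53937689 -0.43379321  0.15476342] [ 0.  -0.1 -0.1  0. ]
endA [ 0.54843553 -0.39636768  0.15704604] [-0.1  0.2  0.2 -0. ]
endB [ 0.52708337 -0.4710009   0.15689855] [-0.2  0.4  0.4 -0.1]
tip [ 0.51970923 -0.50259396  0.06743367] [-0.1  0.1  0.1 -0. ]
tin [ 0.71751593 -0.21122648]
tape [ 0.6500237  -0.41272449]
tub [ 0.4018131  -0.59329492]
```

```bash
cat > g.py <<'E'
import numpy as np,sys
from scipy.spatial.transform import Rotation as R
from workcell import status
def target(gp,yh,tilt):
    """gp grasp point, yh heading of tool y (deg), tilt about tool y (deg, + = tips forward)"""
    h=np.radians(yh); y=np.array([np.cos(h),np.sin(h),0]); z=np.array([0,0,-1.]); x=np.cross(y,z)
    r=R.from_matrix(np.c_[x,y,z])*R.from_euler("y",tilt,degrees=True)
    return np.array(gp)+.005*r.as_matrix()[:,2],r
def go(gp,yh,tilt,p0=None,r0=None):
    o=status.get_obs()
    p0=o["position"] if p0 is None else p0; r0=R.from_quat(o["ee_rot"]) if r0 is None else r0
    p,r=target(gp,yh,tilt)
    rv=np.degrees((r0.inv()*r).as_rotvec()); d=r0.inv().apply(p-p0)
    print("rot",rv.round(1).tolist(),"d",d.round(4).tolist(),"rows>=",round(max(np.linalg.norm(rv)/10.7,np.linalg.norm(d)/.0625),1))
    return p,r
def st():
    o=status.get_obs(); r=R.from_quat(o["ee_rot"]).as_matrix()
    print("t",round(o["clock"],2),"gp",(o["position"]-.005*r[:,2]).round(4),"yh",np.degrees(np.arctan2(r[1,1],r[0,1])).round(1),"tilt",np.degrees(np.arctan2(np.dot(r[:,2],np.cross(r[:,1],[0,0,-1])),-r[2,2])).round(1),"F",o["ft_force"].round(1),"w",round(o["grip_width"],3),"g",round(o["grasp_force"],1),"q",o["joint_pos"].round(2))
E
python3 - <<'E'
from g import *
st()
go([.42,.25,.32],20,0)
go([.4875,-.167,.16],-56.5,-30)
E
```

```text
t 0.2 gp [0.1454 0.6077 0.2498] yh 76.5 tilt -0.0 F [ 0.4 -0.2  0. ] w 1.001 g 0.0 q [-1.36  0.33 -0.06  1.46  0.02  1.35 -0.09]
rot [-0.0, 0.0, 56.5] d [-0.3503, -0.284, -0.0699] rows>= 7.3
rot [34.6, -15.0, 129.3] d [-0.5113, -0.6755, 0.0897] rows>= 13.6
```

Emit:
play_rows(
  plan=[0,0,56,-0.35,-0.284,-0.07,0.6,0,0,56,-0.35,-0.284,-0.07,0.6,0,0,56,-0.35,-0.284,-0.07,0.6,0,0,56,-0.35,-0.284,-0.07,0.6,0,0,56,-0.35,-0.284,-0.07,0.6,0,0,56,-0.35,-0.284,-0.07,0.6,34.6,-15,129.3,-0.511,-0.6755,0.09,0.45,34.6,-15,129.3,-0.511,-0.6755,0.09,0.45,34.6,-15,129.3,-0.511,-0.6755,0.09,0.45,34.6,-15,129.3,-0.511,-0.6755,0.09,0.45,34.6,-15,129.3,-0.511,-0.6755,0.09,0.45,34.6,-15,129.3,-0.511,-0.6755,0.09,0.45,34.6,-15,129.3,-0.511,-0.6755,0.09,0.45,34.6,-15,129.3,-0.511,-0.6755,0.09,0.45,34.6,-15,129.3,-0.511,-0.6755,0.09,0.45,34.6,-15,129.3,-0.511,-0.6755,0.09,0.45,34.6,-15,129.3,-0.511,-0.6755,0.09,0.45,34.6,-15,129.3,-0.511,-0.6755,0.09,0.45],
  squeeze=100,
)

```text
clock: 2.45
position: [0.4857, -0.1663, 0.1557]
ee_rot: [0.925, 0.28, -0.247, 0.074]
ft_force: [0.9, -0.6, -0.1]
grip_width: 0.446
grasp_force: 0.0
```

```bash
python3 -c "
from g import *
st()
go([.4875,-.167,.16],-56.5,-30)
go([.4875,-.167,.05],-56.5,-30)
go([.4875,-.167,.025],-56.5,-30)"
```

```text
t 2.45 gp [ 0.4878 -0.1649  0.1601] yh -56.3 tilt -29.8 F [ 0.9 -0.6 -0.1] w 0.446 g 0.0 q [-0.47  0.51  0.69  1.64  0.05  1.47 -0.79]
rot [0.0, -0.2, 0.2] d [-0.0012, 0.0016, 0.0007] rows>= 0.0
rot [0.0, -0.2, 0.2] d [0.0536, 0.0017, 0.0962] rows>= 1.8
rot [0.0, -0.2, 0.2] d [0.066, 0.0018, 0.1178] rows>= 2.2
```

Emit:
play_rows(
  plan=[0,0,0,0.0536,0.002,0.096,0.45,0,0,0,0.0536,0.002,0.096,0.45,0,0,0,0.066,0.002,0.1175,0.45,0,0,0,0.066,0.002,0.1175,0.45,0,0,0,0.066,0.002,0.1175,0,0,0,0,0.066,0.002,0.1175,0,0,0,0,0.066,0.002,0.1175,0,0,0,0,0.066,0.002,0.1175,0,0,0,0,0.066,0.002,0.1175,0],
  squeeze=100,
)

```text
clock: 3.58
position: [0.486, -0.1699, 0.0221]
ee_rot: [0.925, 0.279, -0.246, 0.074]
ft_force: [-0.7, 2.3, 7.2]
grip_width: 0.075
grasp_force: 98.1
```

```bash
python3 -c "
from g import *
st()
p,r=go([.485,-.167,.19],-56.5,-30)
# bar standing at yaw -77 centre (.555,-.265): wide leg -55
import numpy as np
a=np.radians(-77);x=np.array([np.cos(a),np.sin(a),0])
c=np.array([.555,-.265,0]);g=c-.055*x
print(g)
go([g[0],g[1],.16],-77,60)
"
```

```text
t 3.58 gp [ 0.488  -0.1686  0.0264] yh -56.4 tilt -29.8 F [-0.7  2.3  7.2] w 0.075 g 98.1 q [-0.41  0.7   0.62  1.71 -0.04  1.24 -0.8 ]
rot [0.0, -0.2, 0.0] d [-0.0828, -0.003, -0.1411] rows>= 2.6
[ 0.54262769 -0.21140965  0.        ]
rot [-5.9, 88.8, 22.0] d [-0.0428, 0.0674, -0.1316] rows>= 8.6
```

Emit:
play_rows(
  plan=[0,0,0,-0.083,-0.003,-0.141,0,0,0,0,-0.083,-0.003,-0.141,0,0,0,0,-0.083,-0.003,-0.141,0,-5.9,88.8,22,-0.043,0.067,-0.1316,0,-5.9,88.8,22,-0.043,0.067,-0.1316,0,-5.9,88.8,22,-0.043,0.067,-0.1316,0,-5.9,88.8,22,-0.043,0.067,-0.1316,0,-5.9,88.8,22,-0.043,0.067,-0.1316,0,-5.9,88.8,22,-0.043,0.067,-0.1316,0,-5.9,88.8,22,-0.043,0.067,-0.1316,0,-5.9,88.8,22,-0.043,0.067,-0.1316,0,-5.9,88.8,22,-0.043,0.067,-0.1316,0,-5.9,88.8,22,-0.043,0.067,-0.1316,0,-5.9,88.8,22,-0.043,0.067,-0.1316,0],
  squeeze=100,
)

```text
clock: 5.32
position: [0.5374, -0.2107, 0.1259]
ee_rot: [0.919, 0.141, 0.366, -0.045]
ft_force: [-0.2, -0.2, -4.6]
grip_width: 0.071
grasp_force: 99.5
```

```bash
python3 -c "
from g import *
from workcell import viewer
import cv2
st()
go([.5426,-.2114,.16],-77,60)
go([.5426,-.2114,.062],-77,60)
a=viewer.camera('side')[110:250,150:310,::-1];b=viewer.camera('top')[150:270,160:300,::-1]
A=cv2.resize(a,(400,350),interpolation=cv2.INTER_CUBIC);B=cv2.resize(b,(400,343),interpolation=cv2.INTER_CUBIC)
o=np.zeros((350,800,3),np.uint8);o[:,:400]=A;o[:343,400:]=B;cv2.imwrite('pics/held.png',o)
"
```

```text
t 5.33 gp [ 0.5341 -0.2116  0.1295] yh -73.0 tilt 43.3 F [-0.2 -0.2 -4.6] w 0.071 g 99.5 q [ 0.72  0.14 -0.13  2.18 -1.14  0.59  0.25]
rot [-2.4, 16.7, 3.4] d [0.0282, 0.0031, -0.0167] rows>= 1.6
rot [-2.4, 16.7, 3.4] d [-0.0389, 0.0012, 0.0546] rows>= 1.6
```

View pics/held.png

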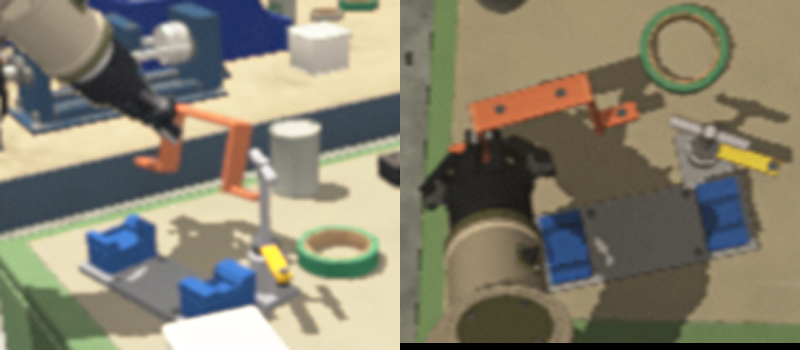

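The bar is held about 43° forward, with the bridge up-left in the side picture and the feet well above the fixture. I continue the tilt.

Emit:
play_rows(
  plan=[-2.4,16.7,3.4,0.028,0.003,-0.017,0,-2.4,16.7,3.4,0.028,0.003,-0.017,0,-2.4,16.7,3.4,0.028,0.003,-0.017,0,-2.4,16.7,3.4,0.028,0.003,-0.017,0],
)

```text
clock: 5.92
position: [0.5375, -0.2022, 0.1103]
ee_rot: [0.899, 0.116, 0.418, -0.069]
ft_force: [0.0, -0.5, -5.6]
grip_width: 0.072
grasp_force: 99.6
```

```bash
python3 -c "
from g import *
st()
go([.545,-.2114,.16],-77,60)
go([.545,-.2114,.16],-92,60)
go([.56,-.2114,.16],-92,60)
"
```

```text
t 5.92 gp [ 0.5338 -0.2034  0.1135] yh -74.6 tilt 50.1 F [ 0.  -0.5 -5.6] w 0.072 g 99.6 q [ 1.49  0.33 -0.9   2.21 -1.22  0.47  0.42]
rot [-2.9, 10.0, 0.1] d [0.0423, 0.0097, -0.0234] rows>= 1.0
rot [-15.2, 10.1, 8.8] d [0.0422, 0.0109, -0.0236] rows>= 1.9
rot [-15.2, 10.1, 8.8] d [0.0515, 0.0148, -0.0126] rows>= 1.9
```

```bash
python3 -c "
from g import *
go([.58,-.2114,.14],-95,60)
"
```

```text
rot [-17.6, 10.1, 10.5] d [0.0486, 0.0209, 0.0149] rows>= 2.1
```

Emit:
play_rows(
  plan=[-17.6,10.1,10.5,0.0486,0.021,0.015,0,-17.6,10.1,10.5,0.0486,0.021,0.015,0,-17.6,10.1,10.5,0.0486,0.021,0.015,0,-17.6,10.1,10.5,0.0486,0.021,0.015,0,-17.6,10.1,10.5,0.0486,0.021,0.015,0,-17.6,10.1,10.5,0.0486,0.021,0.015,0],
)

```text
clock: 6.68
position: [0.575, -0.2394, 0.1796]
ee_rot: [0.884, -0.023, 0.468, -0.007]
ft_force: [0.3, 0.5, -3.3]
grip_width: 0.076
grasp_force: 102.8
```

```bash
python3 -c "
from g import *
st()
go([.58,-.2114,.14],-95,60)
go([.58,-.2114,.065],-95,60)
"
```

```text
t 6.67 gp [ 0.5709 -0.2393  0.1824] yh -91.9 tilt 55.7 F [ 0.3  0.5 -3.3] w 0.076 g 102.8 q [ 1.9   0.47 -1.47  2.22 -1.27  0.07  0.28]
rot [-3.7, 4.3, 0.0] d [-0.0308, -0.0264, 0.0312] rows>= 0.8
rot [-3.7, 4.3, 0.0] d [-0.0928, -0.0239, 0.0734] rows>= 1.9
```

```bash
python3 -c "
from g import *
go([.57,-.20,.24],-85,5)
go([.57,-.20,.24],-110,-10)
"
```

```text
rot [1.9, -50.8, -7.2] d [0.0414, -0.0411, -0.0353] rows>= 4.8
rot [-9.3, -64.8, 16.8] d [0.0407, -0.0413, -0.0363] rows>= 6.3
```

Emit:
play_rows(
  plan=[2,-51,-7,0.041,-0.041,-0.035,0,2,-51,-7,0.041,-0.041,-0.035,0,2,-51,-7,0.041,-0.041,-0.035,0,2,-51,-7,0.041,-0.041,-0.035,0,2,-51,-7,0.041,-0.041,-0.035,0,2,-51,-7,0.041,-0.041,-0.035,0,-9.3,-65,17,0.041,-0.041,-0.036,0,-9.3,-65,17,0.041,-0.041,-0.036,0,-9.3,-65,17,0.041,-0.041,-0.036,0,-9.3,-65,17,0.041,-0.041,-0.036,0,-9.3,-65,17,0.041,-0.041,-0.036,0],
)

```text
clock: 8.05
position: [0.5707, -0.1995, 0.2346]
ee_rot: [0.98, -0.174, -0.089, -0.017]
ft_force: [0.6, -0.5, -3.3]
grip_width: 0.069
grasp_force: 102.5
```

```bash
python3 -c "
from g import *
st()
go([.57,-.20,.24],-110,-10)
go([.57,-.20,.24],-110,60)
"
```

```text
t 8.05 gp [ 0.5715 -0.1998  0.2395] yh -110.2 tilt -10.4 F [ 0.6 -0.5 -3.3] w 0.069 g 102.5 q [ 0.85  0.57 -0.86  1.33  0.36  1.6  -1.91]
rot [-0.1, 0.4, -0.2] d [-0.0014, 0.0007, -0.0002] rows>= 0.0
rot [0.0, 70.4, -0.2] d [0.0033, 0.0007, -0.0036] rows>= 6.6
```

Emit:
play_rows(
  plan=[0,30,0,0,0,0,0,0,30,0,0,0,0,0,0,30,0,0,0,0,0,0,70,0,0.003,0,-0.004,0,0,70,0,0.003,0,-0.004,0,0,70,0,0.003,0,-0.004,0,0,70,0,0.003,0,-0.004,0,0,70,0,0.003,0,-0.004,0,0,70,0,0.003,0,-0.004,0],
)

```text
clock: 9.18
position: [0.5698, -0.1965, 0.2622]
ee_rot: [0.868, -0.153, 0.466, 0.08]
ft_force: [1.6, 0.2, -2.9]
grip_width: 0.069
grasp_force: 102.7
```

```bash
python3 -c "
from g import *
st()
a=np.radians(-110);x=np.array([np.cos(a),np.sin(a),0])
for z in(.12,.063): go([.585,-.20,z],-110,60)
print([.585,-.20]+.055*x[:2],[.585,-.20]+.153*x[:2],[.585,-.20]-.043*x[:2])
"
```

```text
t 9.18 gp [ 0.5658 -0.1951  0.265 ] yh -109.9 tilt 56.4 F [ 1.6  0.2 -2.9] w 0.069 g 102.7 q [ 1.13 -0.24 -0.84  2.29 -1.14  0.07 -0.61]
rot [-0.2, 3.6, -0.1] d [-0.1096, -0.0013, 0.0966] rows>= 2.3
rot [-0.2, 3.6, -0.1] d [-0.1571, -0.0011, 0.1281] rows>= 3.2
[ 0.56618889 -0.25168309] [ 0.53267092 -0.34377297] [ 0.59970687 -0.15959322]
```

```bash
python3 -c "
from g import *
go([.545,-.2114,.16],-80,38)
go([.545,-.2114,.10],-77,45)
"
```

```text
rot [21.9, -18.1, -20.5] d [-0.097, 0.0213, 0.0457] rows>= 3.3
rot [25.4, -11.2, -21.0] d [-0.1465, 0.0212, 0.079] rows>= 3.3
```

Emit:
play_rows(
  plan=[21.9,-18.1,-20.5,-0.097,0.0213,0.0457,0,21.9,-18.1,-20.5,-0.097,0.0213,0.0457,0,21.9,-18.1,-20.5,-0.097,0.0213,0.0457,0,21.9,-18.1,-20.5,-0.097,0.0213,0.0457,0,21.9,-18.1,-20.5,-0.097,0.0213,0.0457,0,25.4,-11.2,-21,-0.1465,0.0212,0.079,0,25.4,-11.2,-21,-0.1465,0.0212,0.079,0,25.4,-11.2,-21,-0.1465,0.0212,0.079,0],
)

```text
clock: 10.18
position: [0.547, -0.2111, 0.0939]
ee_rot: [0.918, 0.103, 0.379, -0.045]
ft_force: [0.0, 0.2, -3.9]
grip_width: 0.071
grasp_force: 102.6
```

```bash
python3 -c "
from g import *
st()
print(R.from_quat(status.get_obs()['ee_rot']).as_matrix()[:,1])
go([.545,-.2114,.10],-77,45)
go([.545,-.2114,.065],-77,47)
"
```

```text
t 10.18 gp [ 0.5436 -0.2119  0.0975] yh -77.1 tilt 44.9 F [ 0.   0.2 -3.9] w 0.071 g 102.6 q [ 1.04  0.24 -0.48  2.2  -1.26  0.46  0.34]
[ 0.22313933 -0.97477818 -0.00404131]
rot [-0.1, 0.1, -0.2] d [0.0028, -0.0002, -0.0007] rows>= 0.0
rot [-0.1, 2.1, -0.2] d [-0.0217, -0.0001, 0.0241] rows>= 0.5
```

Emit:
play_rows(
  plan=[0,2,0,-0.0217,0,0.024,0,0,2,0,-0.0217,0,0.024,0,0,2,0,-0.0217,0,0.024,0],
)

```text
clock: 10.55
position: [0.5493, -0.2124, 0.0637]
ee_rot: [0.911, 0.1, 0.397, -0.046]
ft_force: [-0.2, 0.1, -4.6]
grip_width: 0.069
grasp_force: 102.7
```

```bash
python3 -c "
from g import *
st()
print(R.from_quat(status.get_obs()['ee_rot']).as_matrix()[:,1])
go([.545,-.2114,.065],-77,47)
go([.545,-.2114,.06],-77,48)
go([.545,-.2114,.055],-77,48)
"
```

```text
t 10.55 gp [ 0.5458 -0.2132  0.0671] yh -77.3 tilt 47.1 F [-0.2  0.1 -4.6] w 0.069 g 102.7 q [ 1.4   0.44 -0.87  2.2  -1.26  0.3   0.49]
[ 0.21970542 -0.9755563  -0.00440891]
rot [0.1, -0.1, -0.4] d [-0.0018, -0.0019, 0.0012] rows>= 0.0
rot [0.1, 0.9, -0.4] d [-0.0054, -0.0019, 0.0046] rows>= 0.1
rot [0.1, 0.9, -0.4] d [-0.0091, -0.0019, 0.008] rows>= 0.2
```

Emit:
play_rows(
  plan=[0,0,0,-0.0044,0,0.0041,0,0,0,0,-0.0044,0,0.0041,0,0,0,0,-0.0092,0,0.0017,0,0,0,0,-0.0141,0,-0.0005,0,0,0,0,-0.0186,0,-0.0032,0,0,0,0,-0.0186,0,-0.0032,0],
  squeeze=40,
)

```text
clock: 11.3
position: [0.5367, -0.2151, 0.055]
ee_rot: [0.911, 0.103, 0.398, -0.045]
ft_force: [3.7, 2.1, 7.5]
grip_width: 0.074
grasp_force: 103.1
```

```bash
python3 -c "
from g import *
from workcell import viewer
import cv2
st()
a=viewer.camera('side')[140:260,150:310,::-1];b=viewer.camera('top')[150:270,160:300,::-1]
A=cv2.resize(a,(480,360),interpolation=cv2.INTER_CUBIC);B=cv2.resize(b,(320,274),interpolation=cv2.INTER_CUBIC)
o=np.zeros((360,800,3),np.uint8);o[:,:480]=A;o[:274,480:]=B;cv2.imwrite('pics/stand.png',o)
"
```

```text
t 11.3 gp [ 0.5331 -0.216   0.0584] yh -77.1 tilt 47.2 F [3.7 2.1 7.5] w 0.074 g 103.1 q [ 1.47  0.47 -0.92  2.22 -1.26  0.28  0.54]
```

View pics/stand.png

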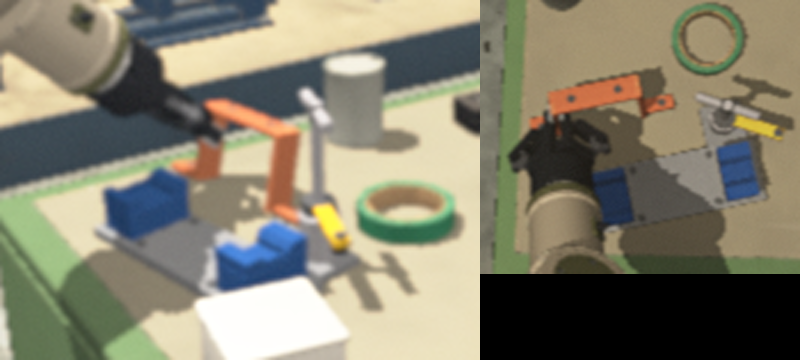

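Side view: the bar stands practically upright on its feet ((180,165) and (285,215) in the picture), and the gripper still holds the wide leg. I release it.

Emit:
play_rows(
  plan=[0,0,0,-0.0027,0,-0.003,0,0,0,0,-0.0027,0,-0.003,0,0,0,0,-0.0027,0,-0.003,0.12,0,0,0,-0.0027,0,-0.003,0.2,0,0,0,-0.0027,0,-0.003,0.3,0,0,0,-0.0027,0,-0.003,0.3],
)

```text
clock: 12.15
position: [0.5311, -0.2165, 0.0531]
ee_rot: [0.911, 0.102, 0.396, -0.045]
ft_force: [-0.6, 0.2, -0.4]
grip_width: 0.301
grasp_force: 0.0
```

```bash
python3 -c "
from g import *
from workcell import viewer
import cv2
st()
a=viewer.camera('side')[140:260,150:310,::-1]
cv2.imwrite('pics/rel.png',cv2.resize(a,(800,600),interpolation=cv2.INTER_CUBIC))
"
```

```text
t 12.15 gp [ 0.5276 -0.2173  0.0565] yh -77.2 tilt 47.0 F [-0.6  0.2 -0.4] w 0.301 g 0.0 q [ 1.48  0.46 -0.92  2.23 -1.26  0.29  0.55]
```

View pics/rel.png

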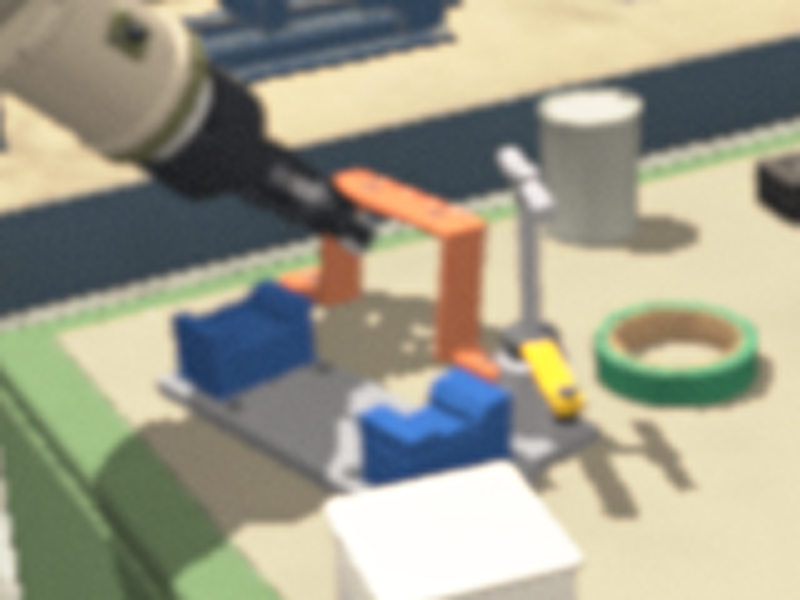

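The bar stands freely upright, its bridge at about (410,200) in the crop and its feet flat. I back off.

```bash
python3 -c "
from g import *
go([.41,-.08,.30],13,0)
"
```

```text
rot [36.8, -36.7, -84.7] d [0.1168, -0.1601, -0.2292] rows>= 9.3
```

Emit:
play_rows(
  plan=[0,0,0,-0.0136,0,-0.0146,0.3,0,0,0,-0.03,0,-0.032,0.3,0,0,0,-0.02,0,-0.06,0.3,0,0,0,0.04,0,-0.12,0.3,0,0,0,0.04,0,-0.12,0.3,0,0,0,0.04,0,-0.12,0.3],
)

```text
clock: 12.95
position: [0.4728, -0.2308, 0.1659]
ee_rot: [0.911, 0.103, 0.396, -0.043]
ft_force: [-0.1, 0.5, 0.0]
grip_width: 0.301
grasp_force: 0.0
```

```bash
python3 -c "
from g import *
st()
go([.41,-.08,.30],13,0)
"
```

```text
t 12.95 gp [ 0.4693 -0.2316  0.1693] yh -77.2 tilt 47.0 F [-0.1  0.5  0. ] w 0.301 g 0.0 q [ 1.65  0.03 -0.89  2.25 -1.14  0.71  0.27]
rot [37.0, -36.5, -84.6] d [0.0759, -0.1604, -0.1089] rows>= 9.3
```

Emit:
play_rows(
  plan=[37,-36.5,-84.6,0.076,-0.16,-0.109,0.7,37,-36.5,-84.6,0.076,-0.16,-0.109,0.7,37,-36.5,-84.6,0.076,-0.16,-0.109,0.7,37,-36.5,-84.6,0.076,-0.16,-0.109,0.7,37,-36.5,-84.6,0.076,-0.16,-0.109,0.7,37,-36.5,-84.6,0.076,-0.16,-0.109,0.7,37,-36.5,-84.6,0.076,-0.16,-0.109,0.7,37,-36.5,-84.6,0.076,-0.16,-0.109,0.7,37,-36.5,-84.6,0.076,-0.16,-0.109,0.7,37,-36.5,-84.6,0.076,-0.16,-0.109,0.7,37,-36.5,-84.6,0.076,-0.16,-0.109,0.7,37,-36.5,-84.6,0.076,-0.16,-0.109,0.7],
)

```text
clock: 14.45
position: [0.4093, -0.0807, 0.294]
ee_rot: [0.623, 0.782, 0.002, -0.002]
ft_force: [0.4, 0.2, -0.2]
grip_width: 0.699
grasp_force: 0.0
```

```bash
python3 -c "
from g import *
from workcell import viewer
import cv2
st()
t=viewer.camera('top')[175:265,170:300,::-1]
cv2.imwrite('pics/top2.png',cv2.resize(t,(780,540),interpolation=cv2.INTER_CUBIC))
"
```

```text
t 14.45 gp [ 0.4093 -0.0807  0.299 ] yh 12.9 tilt 0.4 F [ 0.4  0.2 -0.2] w 0.699 g 0.0 q [ 1.5  -0.29 -1.17  1.84 -0.27  1.43  0.62]
```

View pics/top2.png

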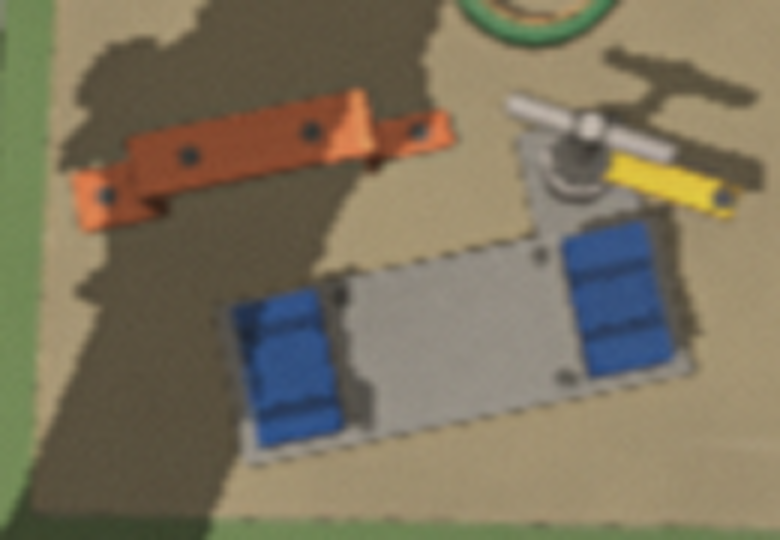

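The top crop shows the standing bar with bridge corners (130,136), (363,89), (377,152), (142,199), and foot ends at about (78,203) and (451,128). The fixture blocks and the key are unmoved.

```bash
cat > fit2.py <<'E'
from h import *
U=lambda x,y:(170+(x+.5)/6-.5,175+(y+.5)/6-.5)
f=lambda p,B:rz(p[2],B)+[p[0],p[1],0]
# standing bar in (x, left=-barz, up)
B=np.array([[-59,16,84],[59,16,84],[59,-16,84],[-59,-16,84],[-98,16,8],[-98,-16,8],[98,10,8],[98,-10,8]])*1e-3
b=np.array([U(130,136),U(363,89),U(377,152),U(142,199),U(73,175),U(82,231),U(447,112),U(455,143)])
r=least_squares(lambda p:(proj("top",f(p,B))-b).ravel(),[.55,-.265,-1.34]); print("bar",r.x,np.degrees(r.x[2]),r.fun.round(1))
ft=np.array([U(232,306),U(318,289),U(343,430),U(258,447),U(563,238),U(645,222),U(675,362),U(595,378)])
def cor(p): return np.array([[s*p[5]+a*p[3]/2,c*p[4]/2,.0545] for s in(-1,1) for a,c in((-1,1),(1,1),(1,-1),(-1,-1))])
q=least_squares(lambda p:(proj("top",f(p,cor(p)))-ft).ravel(),[.45,-.37,-1.34,.04,.07,.08]); F=q.x
print("fix",F,np.degrees(F[2]),q.fun.round(1))
for n,k in(("wn",[-.08,0,.04]),("nn",[.08,0,.04]),("key",[.08,.072,.152])): print(n,f(F,[k])[0])
h=least_squares(lambda X:proj("top",[X[0],X[1],.156])[0]-U(591,127),[.54,-.43]);print("hub",h.x)
E
python3 fit2.py; python3 -c "
from g import *
go([.5432,-.2690,.13],13,0)"
```

```text
bar [ 0.53800923 -0.27332116 -1.34654714] -77.15146776688164 [-0.6  0.1  0.5 -0.1  0.3  0.  -0.6  0.3 -0.2 -0.5  0.1  0.4  0.3 -0.7
  0.2  0.4]
fix [ 0.45054224 -0.37269763 -1.34765086  0.04162374  0.07023636  0.08304269] -77.21470661320839 [ 0.1 -0.  -0.4 -0.   0.  -0.   0.2  0.   0.1  0.1  0.1 -0.   0.1 -0.1
 -0.4  0.1]
wn [ 0.43283839 -0.29468113  0.04      ]
nn [ 0.4682461  -0.45071412  0.04      ]
key [ 0.53846094 -0.43478065  0.152     ]
hub [ 0.53964909 -0.43383311]
rot [0.0, -0.3, -0.1] d [-0.2144, 0.0885, 0.1679] rows>= 4.6
```

```bash
python3 -c "
from g import *
go([.538,-.2733,.15],12.85,0)
go([.538,-.2733,.078],12.85,0)"
```

```text
rot [0.0, -0.3, 0.0] d [-0.2173, 0.0824, 0.1479] rows>= 4.4
rot [0.0, -0.3, 0.0] d [-0.2177, 0.0824, 0.2199] rows>= 5.1
```

Emit:
play_rows(
  plan=[0,-0.3,0,-0.2173,0.0824,0.148,0.75,0,-0.3,0,-0.2173,0.0824,0.148,0.75,0,-0.3,0,-0.2173,0.0824,0.148,0.75,0,-0.3,0,-0.2173,0.0824,0.148,0.75,0,-0.3,0,-0.2173,0.0824,0.148,0.75,0,-0.3,0,-0.2173,0.0824,0.148,0.75],
)

```text
clock: 15.25
position: [0.5381, -0.2751, 0.1411]
ee_rot: [0.624, 0.782, -0.0, -0.002]
ft_force: [-0.4, 0.9, 0.5]
grip_width: 0.748
grasp_force: 0.0
```

```bash
python3 -c "
from g import *
st()
go([.538,-.2733,.110],12.85,0)
go([.538,-.2733,.078],12.85,0)"
```

```text
t 15.25 gp [ 0.5382 -0.2751  0.1461] yh 12.8 tilt 0.2 F [-0.4  0.9  0.5] w 0.748 g 0.0 q [ 1.2   0.62 -1.09  1.6   0.57  1.28  0.24]
rot [-0.2, -0.2, -0.0] d [0.0017, 0.0004, 0.0361] rows>= 0.6
rot [-0.2, -0.2, -0.0] d [0.0016, 0.0005, 0.0681] rows>= 1.1
```

Emit:
play_rows(
  plan=[-0.2,-0.2,0,0.0017,0,0.036,0.75,-0.2,-0.2,0,0.0017,0,0.068,0.75,-0.2,-0.2,0,0.0017,0,0.068,0.75,-0.2,-0.2,0,0.0017,0,0.068,0.3,-0.2,-0.2,0,0.0017,0,0.068,0.1,-0.2,-0.2,0,0.0017,0,0.068,0.1,-0.2,-0.2,0,0.0017,0,0.068,0.1,-0.2,-0.2,0,0.0017,0,0.068,0.1],
  squeeze=60,
)

```text
clock: 16.25
position: [0.5392, -0.2713, 0.0791]
ee_rot: [0.622, 0.783, 0.0, 0.004]
ft_force: [-1.6, 0.7, 6.9]
grip_width: 0.358
grasp_force: 59.7
```

```bash
python3 -c "
from g import *
st()
o=status.get_obs();print(o['position'])
# relative world lifts: shift fixture-bar
r0=R.from_quat(o['ee_rot']).inv()
for n,v in (('lift',[0,0,.075]),('over',[-.0875,-.0994,.075]),('in',[-.0875,-.0994,.052]),('down',[-.0875,-.0994,.040])): print(n,r0.apply(v).round(4))
"
```

```text
t 16.25 gp [ 0.5392 -0.2713  0.0841] yh 13.0 tilt -0.3 F [-1.6  0.7  6.9] w 0.358 g 59.7 q [ 1.17  0.67 -1.05  1.66  0.63  1.17  0.19]
[ 0.53920972 -0.27134748  0.07911287]
lift [-0.0004  0.0004 -0.075 ]
over [-0.0776 -0.1073 -0.0751]
in [-0.0774 -0.1074 -0.0521]
down [-0.0774 -0.1075 -0.0401]
```

Emit:
play_rows(
  plan=[0,0,0,0,0,-0.05,0.1,0,0,0,0,0,-0.08,0.1,0,0,0,0,0,-0.08,0.1,0,0,0,0,0,-0.08,0.1],
)

```text
clock: 16.75
position: [0.5375, -0.2708, 0.1563]
ee_rot: [0.622, 0.783, -0.0, 0.002]
ft_force: [-0.0, 0.0, -4.0]
grip_width: 0.358
grasp_force: 61.4
```

```bash
python3 -c "
from g import *
st()
o=status.get_obs();p=o['position'];print(p,o['ee_rot'])
r0=R.from_quat(o['ee_rot']).inv(); T=np.array([.5392-.0875,-.2713-.0994,.0791])
for z in (.075,.052,.040): print(z,r0.apply(T+[0,0,z]-p).round(4))
"
```

```text
t 16.75 gp [ 0.5375 -0.2708  0.1613] yh 13.0 tilt -0.2 F [-0.  0. -4.] w 0.358 g 61.4 q [ 1.21  0.59 -1.11  1.6   0.55  1.29  0.24]
[ 0.53746963 -0.27082317  0.15628017] [ 6.22325640e-01  7.82755548e-01 -3.11550173e-04  2.11016343e-03]
0.075 [-0.078  -0.1061  0.0022]
0.052 [-0.0779 -0.1061  0.0252]
0.04 [-0.0778 -0.1062  0.0372]
```

```bash
python3 -c "
from g import *
o=status.get_obs();p=o['position']
r0=R.from_quat(o['ee_rot']).inv(); T=np.array([.4509,-.3708,.0791])
for z in (.075,.06,.052,.040): print(z,r0.apply(T+[0,0,z]-p).round(4))
"
```

```text
0.075 [-0.0779 -0.1069  0.0022]
0.06 [-0.0778 -0.1069  0.0172]
0.052 [-0.0778 -0.1069  0.0252]
0.04 [-0.0778 -0.107   0.0372]
```

Emit:
play_rows(
  plan=[0,0,0.2,0,-0.05,0,0.1,0,0,0.2,0,-0.107,0,0.1,0,0,0.2,0,-0.107,0,0.1,0,0,0.2,-0.05,-0.107,0.002,0.1,0,0,0.2,-0.078,-0.107,0.002,0.1,0,0,0.2,-0.078,-0.107,0.014,0.1,0,0,0.2,-0.078,-0.107,0.014,0.1,0,0,0.2,-0.078,-0.107,0.014,0.1],
)

```text
clock: 17.75
position: [0.4518, -0.3696, 0.1431]
ee_rot: [0.623, 0.782, 0.0, 0.002]
ft_force: [-0.0, 0.5, -3.9]
grip_width: 0.355
grasp_force: 61.9
```

```bash
python3 -c "
from g import *
from workcell import viewer
import cv2
st()
o=status.get_obs();p=o['position'];print(p)
r0=R.from_quat(o['ee_rot']).inv(); T=np.array([.4509,-.3708,.0791])
for z in (.06,.052,.040): print(z,r0.apply(T+[0,0,z]-p).round(4))
a=viewer.camera('side')[160:250,160:270,::-1];b=viewer.camera('top')[190:260,190:300,::-1]
A=cv2.resize(a,(400,327),interpolation=cv2.INTER_CUBIC);B=cv2.resize(b,(400,255),interpolation=cv2.INTER_CUBIC)
im=np.zeros((327,800,3),np.uint8);im[:,:400]=A;im[:255,400:]=B;cv2.imwrite('pics/over.png',im)
"
```

```text
t 17.75 gp [ 0.4518 -0.3696  0.1481] yh 12.9 tilt -0.2 F [-0.   0.5 -3.9] w 0.355 g 61.9 q [ 1.46  0.57 -1.12  1.66  0.54  1.25  0.45]
[ 0.45182438 -0.36962807  0.14311937]
0.06 [-0.0009 -0.0012  0.004 ]
0.052 [-0.0009 -0.0012  0.012 ]
0.04 [-0.0009 -0.0012  0.024 ]
```

View pics/over.png

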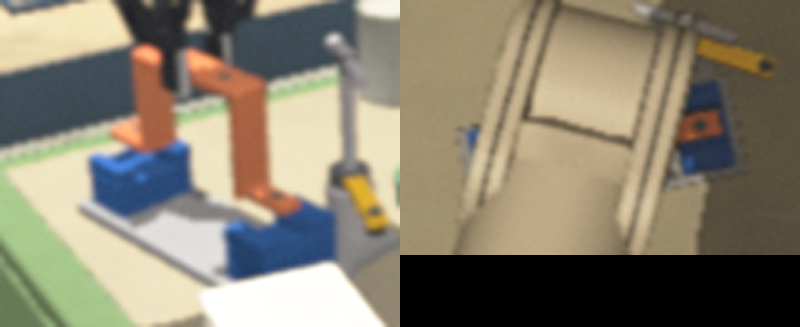

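The feet hover over their notches. In the top part the narrow foot at about (702,127) is centred in the block, whose edge midpoint is at about (731,122). I lower.

Emit:
play_rows(
  plan=[0,0,0,-0.0009,-0.0012,0.004,0.1,0,0,0,-0.0009,-0.0012,0.009,0.1,0,0,0,-0.0009,-0.0012,0.014,0.1,0,0,0,-0.0009,-0.0012,0.018,0.1,0,0,0,-0.0009,-0.0012,0.018,0.1],
)

```text
clock: 18.48
position: [0.4506, -0.3719, 0.1249]
ee_rot: [0.624, 0.782, 0.0, 0.002]
ft_force: [0.1, -0.4, -3.8]
grip_width: 0.359
grasp_force: 62.0
```

```bash
python3 -c "
from g import *
st()
p=status.get_obs()['position'];print(p, p[2]-.0791)"
```

```text
t 18.48 gp [ 0.4506 -0.3719  0.1299] yh 12.9 tilt -0.2 F [ 0.1 -0.4 -3.8] w 0.359 g 62.0 q [ 1.45  0.59 -1.1   1.68  0.56  1.22  0.45]
[ 0.45058474 -0.37191001  0.12488948] 0.045789483553922164
```

Emit:
play_rows(
  plan=[0,0,0,0,0,0.003,0.1,0,0,0,0,0,0.0055,0.1,0,0,0,0,0,0.007,0.1,0,0,0,0,0,0.007,0.1],
)

```text
clock: 18.98
position: [0.451, -0.372, 0.1192]
ee_rot: [0.624, 0.782, -0.0, 0.003]
ft_force: [-3.5, 3.0, 6.1]
grip_width: 0.354
grasp_force: 63.0
```

```bash
python3 -c "
from g import *
st()
p=status.get_obs()['position'];print(p, p[2]-.0791)"
```

```text
t 18.98 gp [ 0.4509 -0.372   0.1242] yh 12.9 tilt -0.3 F [-3.5  3.   6.1] w 0.354 g 63.0 q [ 1.45  0.6  -1.1   1.68  0.57  1.21  0.44]
[ 0.45095442 -0.37203495  0.11917379] 0.04007379231577145
```

The bar has bottomed at the right height (0.0401, contact force only 10 N). I release it and rise.

Emit:
play_rows(
  plan=[0,0,0,0,0,0,0.5,0,0,0,0,0,0,0.65,0,0,0,0,0,0,0.65,0,0,0,0,0,-0.03,0.65,0,0,0,0,0,-0.09,0.65,0,0,0,0,0,-0.13,0.65,0,0,0,0,0,-0.13,0.65],
)

```text
clock: 19.85
position: [0.4516, -0.372, 0.2514]
ee_rot: [0.624, 0.782, 0.0, 0.005]
ft_force: [0.3, -0.1, 0.2]
grip_width: 0.648
grasp_force: 0.0
```

```bash
python3 -c "
from g import *
st()
go([.5395,-.4345,.22],-18,0)
go([.5395,-.4345,.152],-18,0)"
```

```text
t 19.85 gp [ 0.4516 -0.372   0.2564] yh 12.8 tilt -0.5 F [ 0.3 -0.1  0.2] w 0.648 g 0.0 q [ 1.5   0.48 -1.19  1.53  0.45  1.43  0.52]
rot [0.5, 0.4, 30.8] d [-0.0801, 0.0716, 0.0375] rows>= 2.9
rot [0.5, 0.4, 30.8] d [-0.0796, 0.0711, 0.1055] rows>= 2.9
```

Emit:
play_rows(
  plan=[0.5,0.4,30.8,-0.08,0.0716,0.0375,0.5,0.5,0.4,30.8,-0.08,0.0716,0.0375,0.5,0.5,0.4,30.8,-0.08,0.0716,0.0375,0.5,0.5,0.4,30.8,-0.08,0.0716,0.0375,0.5,0.5,0.4,30.8,-0.08,0.0716,0.0375,0.5],
)

```text
clock: 20.48
position: [0.5376, -0.4337, 0.2113]
ee_rot: [0.808, 0.59, -0.001, -0.003]
ft_force: [-1.0, -0.3, 0.9]
grip_width: 0.5
grasp_force: 0.0
```

```bash
python3 -c "
from g import *
st()
go([.5395,-.4345,.153],-18,0)"
```

```text
t 20.48 gp [ 0.5377 -0.4338  0.2163] yh -17.7 tilt 0.1 F [-1.  -0.3  0.9] w 0.5 g 0.0 q [ 1.2   0.68 -0.95  1.26  0.54  1.46 -0.  ]
rot [-0.3, -0.1, 0.3] d [-0.0003, 0.0023, 0.0633] rows>= 1.0
```

Emit:
play_rows(
  plan=[0,0,0,0,0.001,0.04,0.5,0,0,0,0,0.001,0.062,0.5,0,0,0,0,0.001,0.062,0.5,0,0,0,0,0.001,0.062,0.05,0,0,0,0,0.001,0.062,0.05,0,0,0,0,0.001,0.062,0.05,0,0,0,0,0.001,0.062,0.05,0,0,0,0,0.001,0.062,0.05],
  squeeze=50,
)

```text
clock: 21.48
position: [0.5392, -0.4342, 0.1511]
ee_rot: [0.809, 0.588, -0.0, -0.002]
ft_force: [-1.2, -0.2, 6.6]
grip_width: 0.166
grasp_force: 48.8
```

```bash
python3 -c "
from g import *
st();print(status.get_obs()['torque'])"
```

```text
t 21.48 gp [ 0.5392 -0.4342  0.1561] yh -17.9 tilt 0.1 F [-1.2 -0.2  6.6] w 0.166 g 48.8 q [ 1.2   0.72 -0.93  1.33  0.57  1.36 -0.03]
[ 0.17329149  0.38329731 -0.00466072]
```

Emit:
play_rows(
  plan=[0,0,10,0,0,0,0.05,0,0,20,0,0,0,0.05,0,0,30,0,0,0,0.05,0,0,40,0,0,0,0.05,0,0,50,0,0,0,0.05,0,0,58,0,0,0,0.05,0,0,58,0,0,0,0.05],
)

```text
clock: 22.35
position: [0.5382, -0.433, 0.1511]
ee_rot: [0.993, 0.122, -0.002, -0.002]
ft_force: [-9.5, 6.6, 10.1]
grip_width: 0.165
grasp_force: 49.4
```

```bash
python3 -c "
from g import *
st();print(status.get_obs()['torque'])"
```

```text
t 22.35 gp [ 0.5382 -0.433   0.1561] yh -76.0 tilt -0.2 F [-9.5  6.6 10.1] w 0.165 g 49.4 q [ 1.1   0.65 -0.75  1.34  0.44  1.32 -0.98]
[ 1.32079108  1.86617599 -0.11275227]
```

Emit:
play_rows(
  plan=[0,0,6,0,0,0,0.05,0,0,12,0,0,0,0.05,0,0,18,0,0,0,0.05,0,0,18,0,0,0,0.05],
)

```text
clock: 22.85
position: [0.5394, -0.4326, 0.1512]
ee_rot: [0.999, -0.033, -0.002, -0.002]
ft_force: [-4.1, 4.3, 9.2]
grip_width: 0.17
grasp_force: 92.2
```

```bash
python3 -c "
from g import *
st();print(status.get_obs()['torque'])"
```

```text
t 22.85 gp [ 0.5394 -0.4327  0.1562] yh -93.8 tilt -0.2 F [-4.1  4.3  9.2] w 0.17 g 92.2 q [ 1.07  0.64 -0.69  1.34  0.4   1.31 -1.27]
[0.95513511 0.95356469 1.85767   ]
```

The moment jumped to 1.9 N m and the fingers wedged, so the key is at its stop. I open and rise.

Emit:
play_rows(
  plan=[0,0,0,0,0,0,0.3,0,0,0,0,0,0,0.5,0,0,0,0,0,0,0.5,0,0,0,0,0,-0.03,0.5,0,0,0,0,0,-0.09,0.5,0,0,0,0,0,-0.14,0.5,0,0,0,0.1,-0.05,-0.14,0.5,0,0,0,0.1,0.15,-0.16,0.5,0,0,0,0.1,0.15,-0.16,0.5,0,0,0,0.1,0.15,-0.16,0.5],
)

```text
clock: 24.1
position: [0.6216, -0.5692, 0.3036]
ee_rot: [0.999, -0.039, -0.001, -0.005]
ft_force: [0.1, -1.7, 0.4]
grip_width: 0.499
grasp_force: 0.0
```

```bash
python3 -c "
from g import *
from workcell import viewer
import cv2
st()
a=viewer.camera('side')[155:245,165:285,::-1];b=viewer.camera('top')[175:265,185:305,::-1]
f=lambda i:cv2.resize(i,(400,300),interpolation=cv2.INTER_CUBIC)
cv2.imwrite('pics/end.png',np.hstack([f(a),f(b)]))
"
```

```text
t 24.1 gp [ 0.6216 -0.5692  0.3086] yh -94.5 tilt -0.1 F [ 0.1 -1.7  0.4] w 0.499 g 0.0 q [ 0.79  0.99 -0.53  0.34  0.45  1.86 -1.04]
```

View pics/end.png

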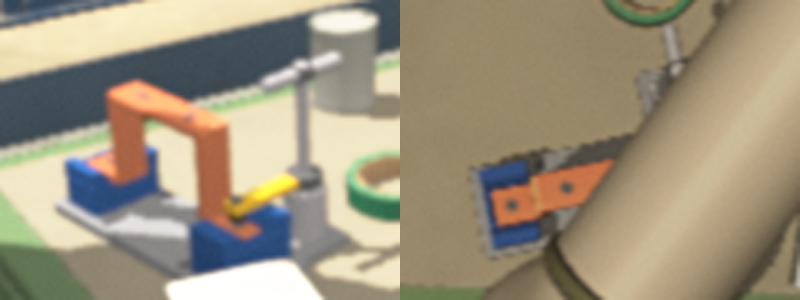

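```bash
python3 -c "
from h import *
c=lambda n,X:((proj(n,[X])[0]-[165,155])*400/120).round(0)
F=np.array([.4505,-.3727]);a=-1.3476
for n,k in (('nn_tip',[.08,0,.058]),('foot_end',[.098,0,.048]),('bend',[.059,0,.048])):
    print(n,c('side',np.r_[rz(a,[k[0],k[1],0])[:2]+F,k[2]]))
for h in range(-195,-150,6):
    u=np.array([np.cos(np.radians(h)),np.sin(np.radians(h))]);K=np.array([.539,-.434])
    print(h,'ends',c('side',np.r_[K+.04*u,.156]),c('side',np.r_[K-.04*u,.156]),'tip72',c('side',np.r_[K+.072*u,.060]))
"
```

```text
nn_tip [236. 212.]
foot_end [252. 232.]
bend [219. 215.]
-195 ends [251.  74.] [350.  62.] tip72 [216. 192.]
-189 ends [252.  76.] [348.  60.] tip72 [219. 196.]
-183 ends [254.  78.] [346.  58.] tip72 [222. 200.]
-177 ends [257.  80.] [343.  56.] tip72 [227. 204.]
-171 ends [260.  82.] [339.  55.] tip72 [232. 207.]
-165 ends [264.  83.] [336.  54.] tip72 [238. 211.]
-159 ends [268.  84.] [332.  52.] tip72 [246. 214.]
-153 ends [273.  86.] [327.  51.] tip72 [254. 216.]
```

The side view shows both feet down in the notches, and the finger tip at (235,211), where (236,212) is expected over the narrow foot. The arm is clear, so I hand in.

```bash
python3 -c "
from workcell import manip
print(manip.hand_in())"
```

```text
the job is handed in; nothing more can be done
None
```

I stood the bar upright and let go, then seated it with both feet in their notches. I turned the key to its stop so the clamp finger stands over the narrow foot, and handed in at about 24 s; I never commanded the arm near the tin, tape roll or tub, though I did not re-measure their positions.

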